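Put the mended cup away and latch the case

ROBOT

A 6-joint arm with a two-finger parallel gripper is mounted at the origin on the work surface. World frame = base frame: x ahead of the robot, y to its left, z up, the work surface at z = 0. Lengths are in m, angles in rad, forces in N, time in s.
With the tool pointing down it reaches from about 0.35 to 0.775 m from the base axis. Payload 7.3 kg.
Tool frame: the origin (TCP) lies at the very end of the fingers, on their centre line; the grasp point (between the pads) lies 19 mm behind it (robot.hold_point_z is the distance from the TCP to the grasp point, in m); z points along the fingers, y is the direction in which the jaws open and shut (so a half turn about z gives the same grasp; the last joint's range is limited). The gripper opens to 92 mm and grips with 3 to 60 N. Pads are 19 mm wide; open, the fingers measure 130 mm over their backs; the gripper's body (75 mm by 190 mm) begins 47 mm behind the grasp point.
Start: joints at [-1.324, 0.342, 1.524, -0, 1.275, -0.146], TCP at [0.201, -0.485, 0.2] pointing down, gripper open.
Joint ranges: [-2.53, 2.53], [-0.77, 2.02], [0.04, 2.7], [-1, 4.14], [0.28, 2.66], [-3.11, 3.11]. Speed limits (rad/s): [2.57, 2.57, 3.14, 3.14, 3.14, 3.14].

INTERFACE

Orientations are given as [roll, pitch, yaw] about the fixed x, y, z axes, in that order (R = Rz(yaw) Ry(pitch) Rx(roll)).
In Python, from cell import monitor, viewer, robot gives the robot as it stands.
- The arm moves only by the tool move_arm, never from a script. Its argument "deltas" is a list of rows, each an object of numbers: "x", "y", "z": the shift along the tool's x, y, z in m; "wx", "wy", "wz": the turn, a rotation vector about the tool's x, y, z in degrees; "hand": the opening, from 0 (shut) to 1 (fully open). In form: [{"x": .., "y": .., "z": .., "wx": .., "wy": .., "wz": .., "hand": ..}, ...]. A call has 1 to 8 rows; each row is the pose to reach, as a shift and turn from the pose commanded when the call began, along the tool's axes at that moment; what a row does not reach only later rows make up. A row lasts 1/8 s, in which the tool goes at most 62.5 mm and 10.7 degrees, less where a joint would pass 70% of its speed; a pose out of reach is approached as far as the arm can. A call with a gripper value outside its range is refused whole. The fingers move at their own pace and stop on an object; "grip_force" is the grip in N (left out, the last holds). Time passes only in rows, so rows that repeat a pose let the fingers close. It gives the time, the measured TCP pose, the force and the opening at its end, in the units of the state.
- monitor.observe(): the state, without advancing time (a new reading comes with each control period).
- viewer.read_camera(name): name is "side" or "top"; returns the picture (384x512x3 uint8, red, green, blue); there is no depth.
- viewer.camera_params(name): a dict with "camera_matrix" (3x3 intrinsics, pixels), "R" (3x3) and "t" (3): a world point X has camera coordinates R X + t. Camera axes: x right, y down, z forward; pixel columns grow to the right and rows downward; lengths in m; the calibration is good to about 2 mm. A picture is of the moment at which its call begins. camera_params takes no time and is no camera call.
- robot.hand_in(): hands the job in, once; it reports no verdict.
The state is a dict: "time": time; "qpos": joint angles; "qvel": joint speeds; "joint_efforts": joint torques, N m; "tool_pos": TCP position; "tool_rot": TCP orientation; "contact_force": force on the tool from outside, world axes, zero at the start; "torque": the same for the moment, N m; "opening": finger opening in m.
Only numpy, scipy, OpenCV 4.12 (cv2) and the standard library are available. Lean on these libraries where they do the work, as an engineer would, in place of code of your own. Each camera call takes 0.05 s, during which the arm holds its last target. There are 200 camera calls.

TASK

Gently set the gold-seamed white cup upright on the round blue felt pad inside the wooden case, with its whole foot on the pad, without dropping it or setting it down hard. Then lower the lid without slamming it until it is fully shut, and after that swing the brass latch all the way across the lid to its stop. Leave the celadon jar in the case, and the bowl, tin and pot on the bench, where they are, and leave everything at rest.

Things in the scene. Friction and masses are not known exactly. Their poses are not given: they have to be found in the camera images.
- case: Dark wooden case fixed to the bench, 132 (x) by 290 (y) by 80 mm high, open on top, walls and floor 6 mm; origin at the centre of its underside, +x towards the lid's hinge, +y along its length. A full-height wall at y = 0 makes two compartments of 120 by 136 mm, centred at y = +-71 mm. A post 36 by 40 mm, 92 mm high, in the middle of its -x front carries the latch.
- lid (a joint): Angle of the case's wooden lid (rad): 0 shut flat on the rim, growing as it opens, stop at 1.95; starts at 1.6 to 1.85. A plain board 132 by 290 by 10 mm, 0.25 kg, no handle, covering the whole case. Its hinge is stiff (friction 0.22 N m): it stays at any angle and must be pushed down all the way. Shut, its top is 90.5 mm above the bench.
- lid_hinge (a point): Point in the middle of the hinge line, on the case's +x rim, 80.5 mm above the bench, at case x = +66 mm, y = 0. The hinge line runs along the case's y axis.
- lid_edge (a point): Middle of the lid's free edge, on its outer face, 132 mm from the hinge line; the axes turn with the lid: x points from the free edge to the hinge, y along the hinge, z out of the outer face (up when shut).
- latch (a joint): Angle of the brass latch (rad), growing clockwise seen from above: at 0 the bar points along the case's +y, parallel to the front and off the lid; at 1.57, its stop, along the case's +x, straight across the shut lid. Starts at -0.15 to 0.2; other stop -0.5. It has friction only (0.04 N m) and stays where it is left.
- latch_knob (a point): Centre of the latch's dark steel knob, an upright pin 12 mm thick, from 104.5 to 128.5 mm above the bench; this point is 12 mm below its top. Its axis is 55 mm from the latch's upright pivot, which is at case x = -88 mm, y = 0. The bar below it is 14 mm wide, from 96.5 to 104.5 mm above the bench, and clears the shut lid by 6 mm.
- pad: Round blue felt pad, 72 mm across, 4 mm thick, fixed on the case floor in the middle of the empty compartment (either one); origin at the centre of its underside, 6 mm above the bench.
- cup: White porcelain tea cup without handle, with gold mending seams, 50 mm high, 0.06 to 0.11 kg; foot 36 mm across, widening to 51 mm at 18 mm height and 53 mm at the rim, wall 3.5 mm. Origin at the centre of its underside, z up. It starts upright on the bench.
- jar: Small celadon jar, 50 mm across, 50 mm high, standing in the middle of the other compartment; origin at the centre of its underside. Stays there.
- bowl: Blue bowl, 84 mm across, 40 mm high, on the bench near the cup; origin at the centre of its underside. Not to be disturbed.
- tin: Copper tin 50 by 30 by 34 mm high on the bench; origin at the centre of its underside. Not to be disturbed.
- pot: Round brown pot with a black cap, 60 mm across, 75 mm high, on the bench; origin at the centre of its underside. Not to be disturbed.
Not all that is in view belongs to the job. Leave any green or purple look-alike of the cup alone.

How it is judged:
On the way, in this order (a step that is already met when the one before it is completed fails the run):
1. the cup stands upright on the blue pad, let go, with the lid still open (horizontal distance between cup and pad below 0.018 m and z of cup in the frame of pad between 0 and 0.009 m and angle between cup's own z axis and vertical below 0.1 rad and contact force between the fingers and cup below 0.1 N and linear speed of cup below 0.03 m/s and value of joint lid above 0.5 rad), for 0.2 s.
2. then the lid is shut, the latch not yet over it (value of joint lid below 0.03 rad and value of joint latch below 0.8 rad), for 0.2 s.
3. then the latch is swung across the lid to its stop (value of joint latch above 1.4 rad and value of joint lid below 0.03 rad), for 0.2 s.
At the end, for the whole second after the job is handed in: The cup stands upright (within 0.1 rad) on the pad inside the case, its axis within 18 mm of the pad's centre, at rest; the lid is shut (within 0.03 rad); the latch is across it (at least 1.4 rad); the bowl, tin, pot and jar are within 20 mm of where they began (all of step 3 and horizontal distance between cup and pad below 0.018 m and z of cup in the frame of pad between 0 and 0.009 m and angle between cup's own z axis and vertical below 0.1 rad and linear speed of cup below 0.02 m/s and velocity of joint each of latch, lid below 0.1 rad/s and distance of each of bowl, tin, pot, jar from where it was at the start of the episode below 0.02 m); the robot touches nothing.
It fails at once if the cup is tipped over (by more than 0.6 rad) (angle between cup's own z axis and vertical above 0.6 rad).
It fails at once if the cup is dropped or thrown (faster than 0.5 m/s while not held, a fall of over 13 mm) (contact force between the fingers and cup below 0.05 N and linear speed of cup above 0.5 m/s).
It fails at once if the cup is pressed on the pad with more than 30 N (contact force between cup and pad above 30 N).
It fails at once if the lid is slammed (closing faster than 2.5 rad/s) (velocity of joint lid below -2.5 rad/s).
It fails at once if the bowl, tin, pot or jar is disturbed (moved by more than 20 mm) (distance of any of bowl, tin, pot, jar from where it was at the start of the episode above 0.02 m).
It also fails if it takes over 69 s, if anything falls off the work surface, if the arm or the gripper's body presses on something with over 40 N, if the wrist force passes 120 N, or if a joint passes its speed limit or range.

## Working session

There is one attempt and no reset: what is moved stays moved. The work goes in short steps, Python scripts to look and compute and a tool call to move; the robot and the scene stay as the last step left them, time stands still between calls to the robot, and variables do not carry over. Pictures are saved under pics/ and viewed, about 8 in all and at most 12, crops included, and the job is handed in when it is done.

Besides the shell and the picture viewer there is one more tool, called after "Call:" as name(argument=value, ...) on one line, values as JSON. move_arm: Moves the arm, as the interface text tells. Its arguments: {"type":"object","properties":{"deltas":{"type":"array","items":{"type":"object","properties":{"x":{"type":"number"},"y":{"type":"number"},"z":{"type":"number"},"wx":{"type":"number"},"wy":{"type":"number"},"wz":{"type":"number"},"hand":{"type":"number"}}}},"grip_force":{"type":"number"}},"required":["deltas"]}

```bash
ls; mkdir -p pics
python3 - <<'E'
from cell import monitor, viewer, robot
import cv2,numpy as np
for n in("side","top"):
    cv2.imwrite(f"pics/{n}0.png",cv2.cvtColor(viewer.read_camera(n),cv2.COLOR_RGB2BGR))
    p=viewer.camera_params(n);print(n,p['camera_matrix'],-p['R'].T@p['t'],p['R'])
print(monitor.observe())
E
```

```text
pics
side [[483.44274076   0.         260.52636436]
 [  0.         483.44274076 192.06417915]
 [  0.           0.           1.        ]] [ 0.30449899 -1.02660455  1.14562235] [[ 0.97270566 -0.2319486  -0.00659879]
 [-0.1684172  -0.6861451  -0.70770089]
 [ 0.1596225   0.68949602 -0.70648135]]
top [[375.74331982   0.         252.52385644]
 [  0.         375.74331982 193.25824002]
 [  0.           0.           1.        ]] [ 0.43196061 -0.01590755  1.05449902] [[-0.01424937 -0.99967159  0.0212995 ]
 [-0.99197598  0.01145705 -0.12590626]
 [ 0.12562088 -0.02292267 -0.99181346]]
{'time': 0.1, 'qpos': array([-1.32399696e+00,  3.42672417e-01,  1.52491926e+00, -6.06813580e-07,
        1.27539595e+00, -1.46025084e-01]), 'qvel': array([-0.00010924, -0.00047014, -0.00194284,  0.00068561,  0.00081224,
        0.00147483]), 'joint_efforts': array([ 1.35800747e-03, -4.32005131e+01, -2.44694227e+01,  7.19212834e-02,
        5.25828637e-02, -5.97526491e-05]), 'tool_pos': array([ 0.20087956, -0.48461812,  0.19940521]), 'tool_rot': array([-3.14021245e+00, -2.02403324e-04,  3.92824490e-01]), 'contact_force': array([ 0.3903153 ,  0.50125054, -0.42748184]), 'torque': array([-0.02387653,  0.00628954, -0.0125346 ]), 'opening': 0.09191306738829913}
```

View pics/top0.png

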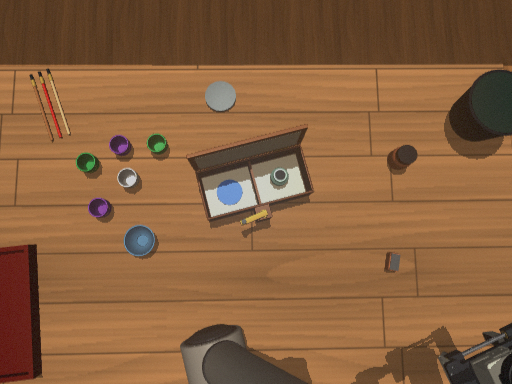

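View pics/side0.png

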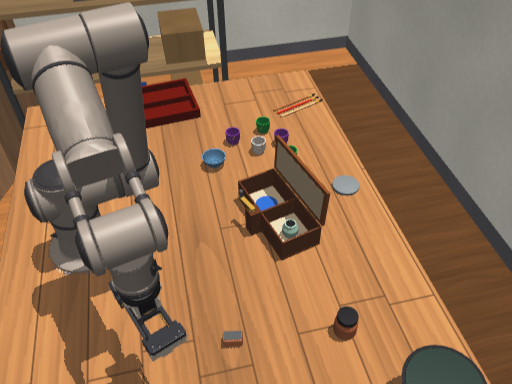

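The cup candidates in the top view are white (128,178), green (157,144) and (87,162), and purple (120,146) and (99,208). Only the white one fits. The pad is at (230,192), the jar at (279,177) and the latch near (257,216). I'll confirm with an enlarged crop.

Run:
```python
import cv2,numpy as np
a=cv2.imread("pics/top0.png")
c=lambda im,x,y,w,h,k:cv2.resize(im[y:y+h,x:x+w],None,fx=k,fy=k,interpolation=cv2.INTER_CUBIC)
out=np.zeros((600,800,3),np.uint8)
out[:600,:300]=c(a,70,125,60+15,150,4)
out[:600,300:800]=c(a,190,120,125,150,4)
out[:600,:300]=0
t=c(a,75,130,100,130,3); out[:390,:300]=t
s=c(cv2.imread("pics/side0.png"),225,110,75,50,4); out[400:600,:300]=s
cv2.imwrite("pics/crop0.png",out)
```

```text
(no output)
```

View pics/crop0.png

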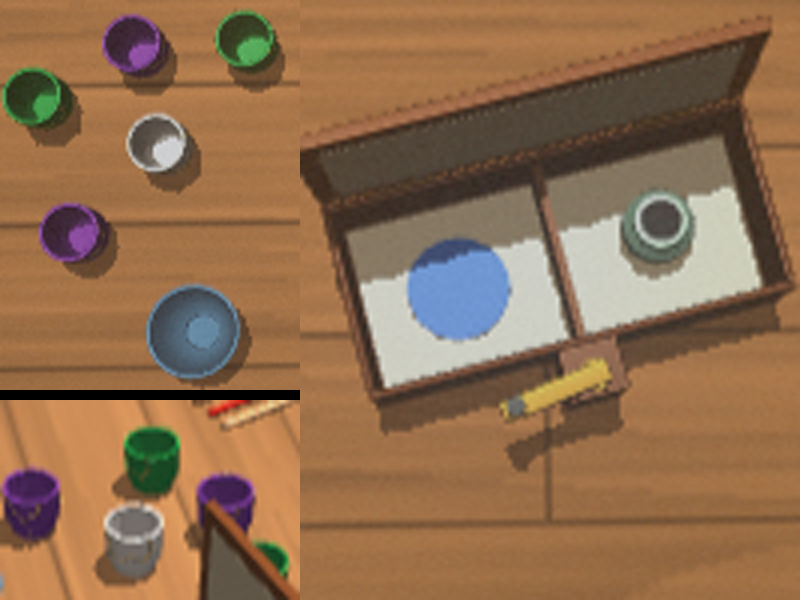

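The crop confirms it: the white cup with seams is at about (127,177) in the top view, rim centre. The latch knob is at about (243,221), and the case front corners are at about (209,219) and (313,192).

```bash
cat > h.py <<'E'
import numpy as np
from cell import viewer
from scipy.optimize import least_squares
def ray(n,u,v,z):
    p=viewer.camera_params(n);K,R,t=p['camera_matrix'],p['R'],p['t'];C=-R.T@t
    d=R.T@np.linalg.solve(K,[u,v,1]);return C+d*(z-C[2])/d[2]
def proj(n,X):
    p=viewer.camera_params(n);c=p['camera_matrix']@(p['R']@np.array(X)+p['t']);return c[:2]/c[2]
E
python3 - <<'E'
from h import *
L=lambda X,Y:(75+(X+.5)/3-.5,130+(Y+.5)/3-.5)
C=lambda X,Y:(190+(X-300+.5)/4-.5,120+(Y+.5)/4-.5)
for n,p,z in[("cup",L(157,142),.05),("bowl",L(193,331),.04),("gr2",L(246,40),.05),("pur_top",L(133,45),.05),("grL",L(33,97),.05),("purL",L(73,232),.05)]: print(n,ray("top",*p,z).round(4))
print("pot",ray("top",405,155,.075),"tin",ray("top",393,262,.034))
W=[(C(459,289),(0,71),.010),(C(378,400),(-66,145),.0805),(C(793,290),(-66,-145),.0805),(C(657,219),(0,-71),.05)]
P=np.array([ray("top",*p,z)[:2] for p,_,z in W]);Q=np.array([q for _,q,_ in W])/1000
def f(s):
    c,n=np.cos(s[2]),np.sin(s[2]);return (P-(Q@np.array([[c,n],[-n,c]])+s[:2])).ravel()
r=least_squares(f,[.5,0,0.]);print(r.x,np.degrees(r.x[2]));print(r.fun.reshape(-1,2).round(4))
s=r.x;c,n=np.cos(s[2]),np.sin(s[2]);w=lambda x,y:np.array([[c,-n],[n,c]])@[x,y]+s[:2]
print("pad",w(0,.071),"padray",P[0],"pivot",w(-.088,0),"hinge",w(.066,0))
k=ray("top",*C(515,407),.1285)[:2];print("knob",k,"dist",np.linalg.norm(k-w(-.088,0)),"in case",np.array([[c,n],[-n,c]])@(k-s[:2]))
# lid edge: left corner at crop(303,133), right (768,20): find angle
for t in np.arange(1.5,1.96,.05):
    o=[]
    for y in(.145,-.145):
        x=.066-.132*np.cos(t);o.append(proj("top",[*w(x,y),.0805+.132*np.sin(t)]))
    print(round(t,2),[( (q[0]-189.5)*4+299.5, (q[1]-119.5)*4-.5) for q in o])
E
```

```text
cup [0.6072 0.2981 0.05  ]
bowl [0.4385 0.2648 0.04  ]
gr2 [0.7003 0.2203 0.05  ]
pur_top [0.6966 0.3221 0.05  ]
grL [0.6494 0.41   0.05  ]
purL [0.5271 0.3698 0.05  ]
pot [ 0.65488439 -0.44971401  0.075     ] tin [ 0.36994613 -0.41580836  0.034     ]
[ 0.58777423 -0.04383506  0.25651976] 14.697499723281748
[[-0.0009 -0.0001]
 [ 0.0008 -0.0049]
 [-0.0042  0.004 ]
 [ 0.0043  0.001 ]]
pad [0.56976041 0.02484173] padray [0.56890763 0.02473243] pivot [ 0.50265369 -0.06616205] hinge [ 0.65161463 -0.02708982]
knob [ 0.4797866  -0.01380427] dist 0.05713353042935227 in case [-0.09683486  0.05644631]
1.5 [(np.float64(292.85589605190864), np.float64(180.30607785785924)), (np.float64(780.1225966295569), np.float64(50.728292291237494))]
1.55 [(np.float64(289.9077990228849), np.float64(169.21315807767564)), (np.float64(776.9683798232581), np.float64(39.90402278663839))]
1.6 [(np.float64(287.0487616240682), np.float64(158.24595603412251)), (np.float64(773.7185886282743), np.float64(29.251494631146045))]
1.65 [(np.float64(284.2889442302045), np.float64(147.44404424085803)), (np.float64(770.38524540
[... 152 characters left out ...]
4(8.612806429341902))]
1.75 [(np.float64(279.1048813978549), np.float64(126.48900755518946)), (np.float64(763.5175294490671), np.float64(-1.3010563717706418))]
1.8 [(np.float64(276.6980550876966), np.float64(116.40891800039003)), (np.float64(760.0084783825191), np.float64(-10.89903504359387))]
1.85 [(np.float64(274.4251889201396), np.float64(106.63974077021601)), (np.float64(756.4663441269361), np.float64(-20.149238007242218))]
1.9 [(np.float64(272.2932483246684), np.float64(97.21359829060361)), (np.float64(752.9039049722817), np.float64(-29.021811110600083))]
1.95 [(np.float64(270.3084402617859), np.float64(88.1605283218156)), (np.float64(749.3338343499213), np.float64(-37.48908663955575))]
```

```bash
cat >> h.py <<'E'
from cell import monitor
from scipy.spatial.transform import Rotation as Ro
def delta(pos,rpy=(np.pi,0,.2565)):
    s=monitor.observe();A=Ro.from_euler('xyz',s['tool_rot'])
    print("t",round(s['time'],2),"pos",s['tool_pos'].round(4),"F",s['contact_force'].round(1),"open",round(s['opening'],4))
    print(" d(mm)",(A.inv().apply(np.array(pos)-s['tool_pos'])*1000).round(1),"w(deg)",np.degrees((A.inv()*Ro.from_euler('xyz',rpy)).as_rotvec()).round(1))
E
python3 -c "
from h import *
delta([.607,.298,.16])"
```

```text
t 0.1 pos [ 0.2009 -0.4846  0.1994] F [ 0.4  0.5 -0.4] open 0.0919
 d(mm) [ 674.8 -567.5   40.3] w(deg) [-0.1 -0.   7.8]
```

Call:
move_arm(deltas=[{"x": 0.675,"y": -0.5675,"z": 0,"wz": 7.8,"hand": 0.85},{"x": 0.675,"y": -0.5675,"z": 0,"wz": 7.8,"hand": 0.85},{"x": 0.675,"y": -0.5675,"z": 0,"wz": 7.8,"hand": 0.85},{"x": 0.675,"y": -0.5675,"z": 0,"wz": 7.8,"hand": 0.85},{"x": 0.675,"y": -0.5675,"z": 0,"wz": 7.8,"hand": 0.85},{"x": 0.675,"y": -0.5675,"z": 0,"wz": 7.8,"hand": 0.85},{"x": 0.675,"y": -0.5675,"z": 0,"wz": 7.8,"hand": 0.85},{"x": 0.675,"y": -0.5675,"z": 0,"wz": 7.8,"hand": 0.85}])

```text
schema error: expected keys x, y, z, wx, wy, wz, hand
```

```bash
python3 -c "
from h import *
delta([.607,.298,.12])"
```

```text
t 0.1 pos [ 0.2009 -0.4846  0.1994] F [ 0.4  0.5 -0.4] open 0.0919
 d(mm) [ 674.8 -567.4   80.3] w(deg) [-0.1 -0.   7.8]
```

All keys are needed in each row.

Call:
move_arm(deltas=[{"x": 0.675,"y": -0.5675,"z": 0,"wx": 0,"wy": 0,"wz": 7.8,"hand": 0.85},{"x": 0.675,"y": -0.5675,"z": 0,"wx": 0,"wy": 0,"wz": 7.8,"hand": 0.85},{"x": 0.675,"y": -0.5675,"z": 0,"wx": 0,"wy": 0,"wz": 7.8,"hand": 0.85},{"x": 0.675,"y": -0.5675,"z": 0,"wx": 0,"wy": 0,"wz": 7.8,"hand": 0.85},{"x": 0.675,"y": -0.5675,"z": 0,"wx": 0,"wy": 0,"wz": 7.8,"hand": 0.85},{"x": 0.675,"y": -0.5675,"z": 0,"wx": 0,"wy": 0,"wz": 7.8,"hand": 0.85},{"x": 0.675,"y": -0.5675,"z": 0,"wx": 0,"wy": 0,"wz": 7.8,"hand": 0.85},{"x": 0.675,"y": -0.5675,"z": 0,"wx": 0,"wy": 0,"wz": 7.8,"hand": 0.85}])

```text
time: 1.1
tool_pos: [0.4319, -0.0393, 0.2]
tool_rot: [3.141, -0.0, 0.257]
contact_force: [1.3, -1.6, 0.5]
opening: 0.0782
```

```bash
python3 -c "
from h import *
delta([.607,.298,.12])"
```

```text
t 1.1 pos [ 0.4319 -0.0393  0.2   ] F [ 1.3 -1.6  0.5] open 0.0782
 d(mm) [ 255.  -281.8   79.9] w(deg) [ 0. -0.  0.]
```

Call:
move_arm(deltas=[{"x": 0.255,"y": -0.282,"z": 0,"wx": 0,"wy": 0,"wz": 0,"hand": 0.85},{"x": 0.255,"y": -0.282,"z": 0,"wx": 0,"wy": 0,"wz": 0,"hand": 0.85},{"x": 0.255,"y": -0.282,"z": 0,"wx": 0,"wy": 0,"wz": 0,"hand": 0.85},{"x": 0.255,"y": -0.282,"z": 0,"wx": 0,"wy": 0,"wz": 0,"hand": 0.85},{"x": 0.255,"y": -0.282,"z": 0,"wx": 0,"wy": 0,"wz": 0,"hand": 0.85},{"x": 0.255,"y": -0.282,"z": 0,"wx": 0,"wy": 0,"wz": 0,"hand": 0.85},{"x": 0.255,"y": -0.282,"z": 0.08,"wx": 0,"wy": 0,"wz": 0,"hand": 0.85},{"x": 0.255,"y": -0.282,"z": 0.08,"wx": 0,"wy": 0,"wz": 0,"hand": 0.85}])

```text
time: 2.1
tool_pos: [0.6035, 0.2958, 0.1147]
tool_rot: [3.141, 0.01, 0.258]
contact_force: [-0.0, -0.5, -0.1]
opening: 0.0779
```

Run:
```python
from h import *
import cv2
delta([.607,.298,.02])
a=cv2.cvtColor(viewer.read_camera("side"),cv2.COLOR_RGB2BGR);b=cv2.cvtColor(viewer.read_camera("top"),cv2.COLOR_RGB2BGR)
c=lambda im,x,y,w,h,k:cv2.resize(im[y:y+h,x:x+w],None,fx=k,fy=k,interpolation=cv2.INTER_CUBIC)
cv2.imwrite("pics/p1.png",np.hstack([c(a,205,90,100,100,4),c(b,80,120,100,100,4)]))
```

```text
t 2.1 pos [0.6035 0.2958 0.1147] F [-0.  -0.5 -0.1] open 0.0779
 d(mm) [ 4.9 -1.3 94.6] w(deg) [0.1 0.6 0.1]
```

View pics/p1.png

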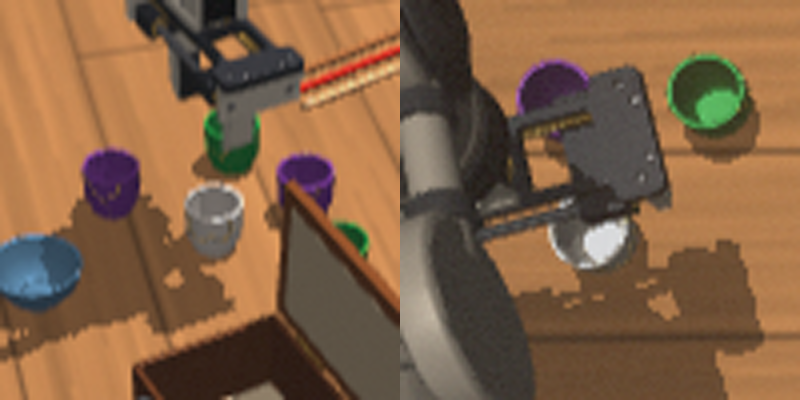

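```bash
python3 -c "
from h import *
p=ray('side',205+214.5/4-.5,90+207/4-.5,.05);print(p, proj('side',[.607,.298,.05]),proj('side',[.607,.298,0.0]))"
```

```text
[0.60349965 0.29558337 0.05      ] [258.92032185 140.68907427] [259.04242473 151.37336956]
```

Call:
move_arm(deltas=[{"x": 0,"y": 0,"z": 0,"wx": 0,"wy": 0,"wz": 0,"hand": 0.85},{"x": 0,"y": 0,"z": 0,"wx": 0,"wy": 0,"wz": 0,"hand": 0.85}])

```text
time: 2.45
tool_pos: [0.6076, 0.2959, 0.1226]
tool_rot: [-3.141, -0.004, 0.256]
contact_force: [0.2, 0.9, 0.7]
opening: 0.078
```

```bash
python3 -c "
from h import *
delta([.606,.297,.018])"
```

```text
t 2.45 pos [0.6076 0.2959 0.1226] F [0.2 0.9 0.7] open 0.078
 d(mm) [ -1.7  -1.4 104.6] w(deg) [-0.  -0.2 -0. ]
```

Call:
move_arm(deltas=[{"x": -0.001,"y": -0.001,"z": 0.03,"wx": 0,"wy": 0,"wz": 0,"hand": 0.85},{"x": -0.001,"y": -0.001,"z": 0.06,"wx": 0,"wy": 0,"wz": 0,"hand": 0.85},{"x": -0.001,"y": -0.001,"z": 0.09,"wx": 0,"wy": 0,"wz": 0,"hand": 0.85},{"x": -0.001,"y": -0.001,"z": 0.102,"wx": 0,"wy": 0,"wz": 0,"hand": 0.85},{"x": -0.001,"y": -0.001,"z": 0.102,"wx": 0,"wy": 0,"wz": 0,"hand": 0.85},{"x": -0.001,"y": -0.001,"z": 0.102,"wx": 0,"wy": 0,"wz": 0,"hand": 0.85}])

```text
time: 3.2
tool_pos: [0.6063, 0.2972, 0.0198]
tool_rot: [-3.141, -0.003, 0.257]
contact_force: [-0.0, 0.0, 0.2]
opening: 0.0779
```

Call:
move_arm(deltas=[{"x": 0,"y": 0,"z": 0,"wx": 0,"wy": 0,"wz": 0,"hand": 0.7},{"x": 0,"y": 0,"z": 0,"wx": 0,"wy": 0,"wz": 0,"hand": 0.6},{"x": 0,"y": 0,"z": 0,"wx": 0,"wy": 0,"wz": 0,"hand": 0.5},{"x": 0,"y": 0,"z": 0,"wx": 0,"wy": 0,"wz": 0,"hand": 0.45},{"x": 0,"y": 0,"z": 0,"wx": 0,"wy": 0,"wz": 0,"hand": 0.45},{"x": 0,"y": 0,"z": 0,"wx": 0,"wy": 0,"wz": 0,"hand": 0.45}], grip_force=8)

```text
time: 3.95
tool_pos: [0.6054, 0.2972, 0.0183]
tool_rot: [-3.141, -0.001, 0.257]
contact_force: [-0.5, 1.7, 2.8]
opening: 0.0529
```

```bash
python3 -c "
from h import *
delta([.606,.297,.018])"
```

```text
t 3.95 pos [0.6054 0.2972 0.0183] F [-0.5  1.7  2.8] open 0.0529
 d(mm) [0.5 0.3 0.3] w(deg) [-0. -0.  0.]
```

Call:
move_arm(deltas=[{"x": 0,"y": 0,"z": -0.01,"wx": 0,"wy": 0,"wz": 0,"hand": 0.4},{"x": 0,"y": 0,"z": -0.04,"wx": 0,"wy": 0,"wz": 0,"hand": 0.4},{"x": 0,"y": 0,"z": -0.08,"wx": 0,"wy": 0,"wz": 0,"hand": 0.4},{"x": 0,"y": 0,"z": -0.12,"wx": 0,"wy": 0,"wz": 0,"hand": 0.4},{"x": -0.03,"y": 0,"z": -0.14,"wx": 0,"wy": 0,"wz": 0,"hand": 0.4},{"x": -0.07,"y": 0,"z": -0.14,"wx": 0,"wy": 0,"wz": 0,"hand": 0.4},{"x": -0.1,"y": 0,"z": -0.14,"wx": 0,"wy": 0,"wz": 0,"hand": 0.4},{"x": -0.1,"y": 0,"z": -0.14,"wx": 0,"wy": 0,"wz": 0,"hand": 0.4}], grip_force=10)

```text
time: 4.95
tool_pos: [0.5068, 0.271, 0.1587]
tool_rot: [3.141, 0.001, 0.257]
contact_force: [0.7, -0.3, -1.0]
opening: 0.0527
```

```bash
python3 -c "
from h import *
delta([.5693,.0248,.158])"
```

```text
t 4.95 pos [0.5068 0.271  0.1587] F [ 0.7 -0.3 -1. ] open 0.0527
 d(mm) [ -2.2 254.    0.9] w(deg) [0. 0. 0.]
```

Call:
move_arm(deltas=[{"x": -0.001,"y": 0.04,"z": 0,"wx": 0,"wy": 0,"wz": 0,"hand": 0.4},{"x": -0.002,"y": 0.08,"z": 0,"wx": 0,"wy": 0,"wz": 0,"hand": 0.4},{"x": -0.002,"y": 0.12,"z": 0,"wx": 0,"wy": 0,"wz": 0,"hand": 0.4},{"x": -0.002,"y": 0.16,"z": 0,"wx": 0,"wy": 0,"wz": 0,"hand": 0.4},{"x": -0.002,"y": 0.2,"z": 0,"wx": 0,"wy": 0,"wz": 0,"hand": 0.4},{"x": -0.002,"y": 0.235,"z": 0,"wx": 0,"wy": 0,"wz": 0,"hand": 0.4},{"x": -0.002,"y": 0.254,"z": 0,"wx": 0,"wy": 0,"wz": 0,"hand": 0.4},{"x": -0.002,"y": 0.254,"z": 0,"wx": 0,"wy": 0,"wz": 0,"hand": 0.4}])

```text
time: 5.95
tool_pos: [0.5715, 0.0245, 0.1579]
tool_rot: [-3.142, 0.0, 0.255]
contact_force: [0.0, 0.1, -0.5]
opening: 0.0522
```

Run:
```python
from h import *
import cv2
delta([.5693,.0248,.030])
a=cv2.cvtColor(viewer.read_camera("side"),cv2.COLOR_RGB2BGR)
cv2.imwrite("pics/p2.png",cv2.resize(a[90:260,210:350],None,fx=4,fy=4,interpolation=cv2.INTER_CUBIC)[:600])
```

```text
t 5.95 pos [0.5715 0.0245 0.1579] F [ 0.   0.1 -0.5] open 0.0522
 d(mm) [ -2.1  -0.8 127.9] w(deg) [-0.   0.  -0.1]
```

View pics/p2.png

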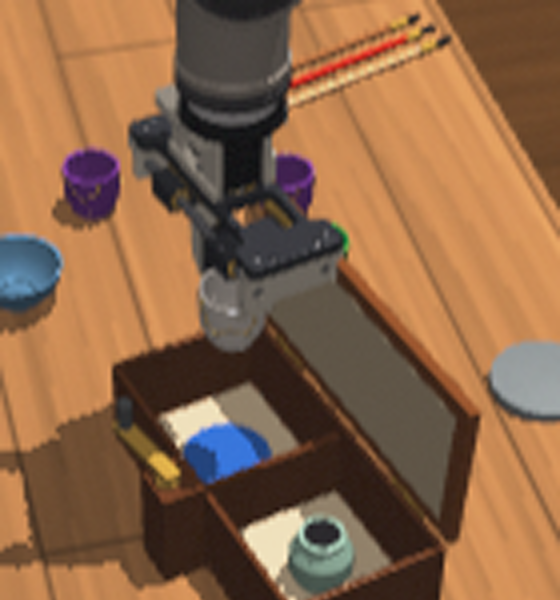

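Call:
move_arm(deltas=[{"x": -0.001,"y": 0,"z": 0.03,"wx": 0,"wy": 0,"wz": 0,"hand": 0.4},{"x": -0.002,"y": 0,"z": 0.06,"wx": 0,"wy": 0,"wz": 0,"hand": 0.4},{"x": -0.002,"y": 0,"z": 0.09,"wx": 0,"wy": 0,"wz": 0,"hand": 0.4},{"x": -0.002,"y": 0,"z": 0.11,"wx": 0,"wy": 0,"wz": 0,"hand": 0.4},{"x": -0.002,"y": 0,"z": 0.12,"wx": 0,"wy": 0,"wz": 0,"hand": 0.4},{"x": -0.002,"y": 0,"z": 0.124,"wx": 0,"wy": 0,"wz": 0,"hand": 0.4},{"x": -0.002,"y": 0,"z": 0.126,"wx": 0,"wy": 0,"wz": 0,"hand": 0.4},{"x": -0.002,"y": 0,"z": 0.126,"wx": 0,"wy": 0,"wz": 0,"hand": 0.4}])

```text
time: 7.0
tool_pos: [0.5695, 0.0249, 0.0326]
tool_rot: [3.141, -0.001, 0.257]
contact_force: [0.3, 0.7, 0.0]
opening: 0.0525
```

Run:
```python
from h import *
print("pad side",ray("side",266.6,202.9,.010))
delta([.5693,.0248,.028])
```

```text
pad side [0.56869441 0.02849635 0.01      ]
t 7.0 pos [0.5695 0.0249 0.0326] F [0.3 0.7 0. ] open 0.0525
 d(mm) [-0.2  0.   4.6] w(deg) [ 0.  -0.1  0. ]
```

Call:
move_arm(deltas=[{"x": 0,"y": 0,"z": 0.001,"wx": 0,"wy": 0,"wz": 0,"hand": 0.4},{"x": 0,"y": 0,"z": 0.002,"wx": 0,"wy": 0,"wz": 0,"hand": 0.4},{"x": 0,"y": 0,"z": 0.003,"wx": 0,"wy": 0,"wz": 0,"hand": 0.4},{"x": 0,"y": 0,"z": 0.004,"wx": 0,"wy": 0,"wz": 0,"hand": 0.4},{"x": 0,"y": 0,"z": 0.004,"wx": 0,"wy": 0,"wz": 0,"hand": 0.4}])

```text
time: 7.62
tool_pos: [0.5694, 0.0249, 0.0283]
tool_rot: [3.141, -0.001, 0.257]
contact_force: [-0.3, 1.0, 2.1]
opening: 0.0523
```

Call:
move_arm(deltas=[{"x": 0,"y": 0,"z": 0,"wx": 0,"wy": 0,"wz": 0,"hand": 0.59},{"x": 0,"y": 0,"z": 0,"wx": 0,"wy": 0,"wz": 0,"hand": 0.62},{"x": 0,"y": 0,"z": 0,"wx": 0,"wy": 0,"wz": 0,"hand": 0.67},{"x": 0,"y": 0,"z": 0,"wx": 0,"wy": 0,"wz": 0,"hand": 0.72},{"x": 0,"y": 0,"z": 0,"wx": 0,"wy": 0,"wz": 0,"hand": 0.75},{"x": 0,"y": 0,"z": 0,"wx": 0,"wy": 0,"wz": 0,"hand": 0.75}])

```text
time: 8.38
tool_pos: [0.5691, 0.0248, 0.028]
tool_rot: [3.142, 0.0, 0.257]
contact_force: [0.6, -0.2, -0.4]
opening: 0.0687
```

Call:
move_arm(deltas=[{"x": 0,"y": 0,"z": -0.01,"wx": 0,"wy": 0,"wz": 0,"hand": 0.75},{"x": 0,"y": 0,"z": -0.03,"wx": 0,"wy": 0,"wz": 0,"hand": 0.75},{"x": 0,"y": 0,"z": -0.06,"wx": 0,"wy": 0,"wz": 0,"hand": 0.75},{"x": 0,"y": 0,"z": -0.1,"wx": 0,"wy": 0,"wz": 0,"hand": 0.75},{"x": 0,"y": 0,"z": -0.15,"wx": 0,"wy": 0,"wz": 0,"hand": 0.75},{"x": 0,"y": 0,"z": -0.2,"wx": 0,"wy": 0,"wz": 0,"hand": 0.5},{"x": 0,"y": 0,"z": -0.24,"wx": 0,"wy": 0,"wz": 0,"hand": 0},{"x": 0,"y": 0,"z": -0.24,"wx": 0,"wy": 0,"wz": 0,"hand": 0}])

```text
time: 9.38
tool_pos: [0.5706, 0.0248, 0.2725]
tool_rot: [3.139, -0.008, 0.257]
contact_force: [0.3, 0.3, 0.0]
opening: 0.0435
```

Run:
```python
from h import *
import cv2
delta([.5693,.0248,.268])
a=cv2.cvtColor(viewer.read_camera("side"),cv2.COLOR_RGB2BGR);b=cv2.cvtColor(viewer.read_camera("top"),cv2.COLOR_RGB2BGR)
c=lambda im,x,y,w,h,k:cv2.resize(im[y:y+h,x:x+w],None,fx=k,fy=k,interpolation=cv2.INTER_CUBIC)
cv2.imwrite("pics/p3.png",np.hstack([c(a,225,130,110,140,4)[:500],c(b,190,110,90,125,4)]))
```

```text
t 9.38 pos [0.5706 0.0248 0.2725] F [0.3 0.3 0. ] open 0.0435
 d(mm) [-1.3 -0.4  4.5] w(deg) [ 0.2 -0.4  0. ]
```

View pics/p3.png

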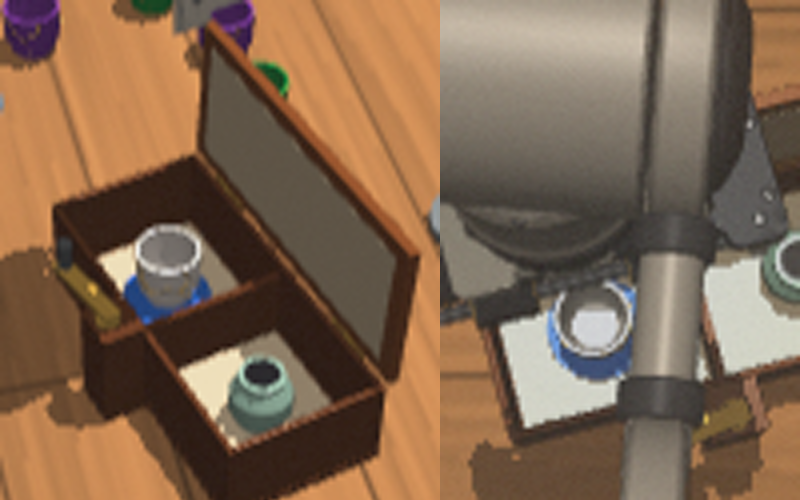

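The cup stands upright on the pad (top-view cup and pad centred at about (228,192)) and the lid is still open. Next I'll bring the closed fingers behind the lid.

Call:
move_arm(deltas=[{"x": 0.04,"y": 0.02,"z": 0,"wx": 0,"wy": 0,"wz": 0,"hand": 0},{"x": 0.08,"y": 0.04,"z": 0,"wx": 0,"wy": 0,"wz": 0,"hand": 0},{"x": 0.11,"y": 0.06,"z": 0,"wx": 0,"wy": 0,"wz": 0,"hand": 0},{"x": 0.13,"y": 0.071,"z": 0,"wx": 0,"wy": 0,"wz": 0,"hand": 0},{"x": 0.13,"y": 0.071,"z": 0,"wx": 0,"wy": 0,"wz": 0,"hand": 0},{"x": 0.13,"y": 0.071,"z": 0,"wx": 0,"wy": 0,"wz": 0,"hand": 0}])

```text
time: 10.22
tool_pos: [0.712, -0.0105, 0.2669]
tool_rot: [-3.141, 0.002, 0.257]
contact_force: [-0.2, -0.5, 0.2]
opening: 0.0003
```

```bash
cat >> h.py <<'E'
def case():
    s=monitor.observe();R=Ro.from_euler('z',.2565)
    p=R.inv().apply(s['tool_pos']-[.5878,-.0438,0])*1000;f=R.inv().apply(s['contact_force'])
    print("t",round(s['time'],2),"case mm",p.round(1),"F case",f.round(1),"rpy",s['tool_rot'].round(3))
E
python3 -c "
from h import *
case();
for th in np.arange(1.6,-.01,-.2):
    r=110;print(round(th,2),np.round([66-r*np.cos(th)+10*np.sin(th)+9.5,80.5+r*np.sin(th)+10*np.cos(th)],1))"
```

```text
t 10.22 case mm [128.6   0.7 266.9] F case [-0.4 -0.5  0.2] rpy [-3.141e+00  2.000e-03  2.570e-01]
1.6 [ 88.7 190.2]
1.4 [ 66.7 190.6]
1.2 [ 45.  186.6]
1.0 [ 24.5 178.5]
0.8 [  6.  166.4]
0.6 [ -9.6 150.9]
0.4 [-21.9 132.5]
0.2 [-30.3 112.2]
0.0 [-34.5  90.5]
```

Call:
move_arm(deltas=[{"x": 0.001,"y": 0,"z": 0.04,"wx": 0,"wy": 0,"wz": 0,"hand": 0},{"x": 0.001,"y": 0,"z": 0.077,"wx": 0,"wy": 0,"wz": 0,"hand": 0},{"x": -0.01,"y": 0,"z": 0.077,"wx": 0,"wy": 0,"wz": 0,"hand": 0},{"x": -0.02,"y": 0,"z": 0.077,"wx": 0,"wy": 0,"wz": 0,"hand": 0},{"x": -0.028,"y": 0,"z": 0.077,"wx": 0,"wy": 0,"wz": 0,"hand": 0},{"x": -0.035,"y": 0,"z": 0.077,"wx": 0,"wy": 0,"wz": 0,"hand": 0},{"x": -0.042,"y": 0,"z": 0.077,"wx": 0,"wy": 0,"wz": 0,"hand": 0},{"x": -0.05,"y": 0,"z": 0.077,"wx": 0,"wy": 0,"wz": 0,"hand": 0}])

```text
time: 11.22
tool_pos: [0.664, -0.0236, 0.191]
tool_rot: [3.142, -0.0, 0.257]
contact_force: [0.7, -0.8, -0.4]
opening: 0.0008
```

```bash
python3 -c "
from h import *
case()"
```

```text
t 11.22 case mm [ 78.9   0.2 191. ] F case [ 0.5 -1.  -0.4] rpy [ 3.142 -0.     0.257]
```

Call:
move_arm(deltas=[{"x": -0.006,"y": 0,"z": 0,"wx": 0,"wy": 0,"wz": 0,"hand": 0},{"x": -0.012,"y": 0,"z": 0,"wx": 0,"wy": 0,"wz": 0,"hand": 0},{"x": -0.023,"y": 0,"z": 0.002,"wx": 0,"wy": 0,"wz": 0,"hand": 0},{"x": -0.034,"y": 0,"z": 0.0045,"wx": 0,"wy": 0,"wz": 0,"hand": 0},{"x": -0.0445,"y": 0,"z": 0.008,"wx": 0,"wy": 0,"wz": 0,"hand": 0},{"x": -0.0545,"y": 0,"z": 0.0125,"wx": 0,"wy": 0,"wz": 0,"hand": 0},{"x": -0.0545,"y": 0,"z": 0.0125,"wx": 0,"wy": 0,"wz": 0,"hand": 0}])

```text
time: 12.1
tool_pos: [0.6112, -0.0375, 0.1784]
tool_rot: [-3.141, 0.001, 0.256]
contact_force: [-0.7, 0.3, 0.1]
opening: 0.0009
```

Run:
```python
from h import *
import cv2
case()
a=cv2.cvtColor(viewer.read_camera("side"),cv2.COLOR_RGB2BGR)
cv2.imwrite("pics/p4.png",cv2.resize(a[110:260,210:350],None,fx=4,fy=4,interpolation=cv2.INTER_CUBIC))
```

```text
t 12.1 case mm [ 24.2   0.2 178.4] F case [-0.6  0.5  0.1] rpy [-3.141e+00  1.000e-03  2.560e-01]
```

View pics/p4.png

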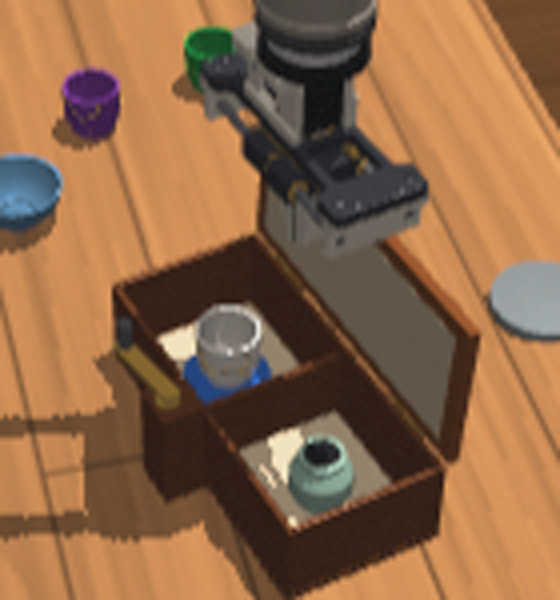

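The lid did not move, so the fingers came down on its inner side. I'll re-measure the lid angle from the side view (edge corners in p4 at about (478,335) and (262,185)).

Run:
```python
from h import *
def w(x,y,z):
    return [*(Ro.from_euler('z',.2565).apply([x,y,0])+[.5878,-.0438,0])[:2],z]
for n,k,o in(("side",4,(210,110)),("side",4,(225,130)),("top",4,(115,120))):
  print(n,o)
  for t in(1.6,1.7,1.8,1.9,1.95):
    print(t,[((proj(n,w(.066-.132*np.cos(t)+d*np.sin(t),y,.0805+.132*np.sin(t)+d*np.cos(t)))-o)*k).round() for y in(.145,-.145) for d in (0,.01)])
print([((proj("side",w(.066,y,.0805))-(210,110))*4).round() for y in(.145,-.145)],"rim hinge")
```

```text
side (210, 110)
1.6 [array([263., 102.]), array([274.,  98.]), array([472., 335.]), array([485., 331.])]
1.7 [array([278.,  98.]), array([289.,  95.]), array([488., 330.]), array([500., 326.])]
1.8 [array([292.,  95.]), array([303.,  94.]), array([504., 326.]), array([515., 324.])]
1.9 [array([306.,  94.]), array([316.,  94.]), array([519., 324.]), array([529., 322.])]
1.95 [array([313.,  94.]), array([323.,  94.]), array([526., 323.]), array([536., 322.])]
side (225, 130)
1.6 [array([203.,  22.]), array([214.,  18.]), array([412., 255.]), array([425., 251.])]
1.7 [array([218.,  18.]), array([229.,  15.]), array([428., 250.]), array([440., 246.])]
1.8 [array([232.,  15.]), array([243.,  14.]), array([444., 246.]), array([455., 244.])]
1.9 [array([246.,  14.]), array([256.,  14.]), array([459., 244.]), array([469., 242.])]
1.95 [array([253.,  14.]), array([263.,  14.]), array([466., 243.]), array([476., 242.])]
top (115, 120)
1.6 [array([285., 157.]), array([281., 140.]), array([772.,  28.]), array([767.,  12.])]
1.7 [array([280., 135.]), array([276., 119.]), array([765.,   7.]), array([760.,  -8.])]
1.8 [array([275., 115.]), array([272., 100.]), array([758., -12.]), array([753., -27.])]
1.9 [array([271.,  96.]), array([268.,  82.]), array([751., -31.]), array([746., -44.])]
1.95 [array([269.,  87.]), array([266.,  73.]), array([748., -39.]), array([742., -51.])]
[array([256., 230.]), array([451., 465.])] rim hinge
```

Run:
```python
from h import *
import cv2
s=monitor.observe();p=s['tool_pos'];print(p)
for dz in(0,.019,.066):print(dz,((proj("side",p+[0,0,dz])-(210,110))*4).round())
b=cv2.cvtColor(viewer.read_camera("top"),cv2.COLOR_RGB2BGR);a=cv2.cvtColor(viewer.read_camera("side"),cv2.COLOR_RGB2BGR)
cv2.imwrite("pics/p5.png",np.hstack([cv2.resize(a[120:220,240:340],None,fx=4,fy=4,interpolation=cv2.INTER_CUBIC),cv2.resize(b[110:210,190:290],None,fx=4,fy=4,interpolation=cv2.INTER_CUBIC)]))
```

```text
[ 0.61177922 -0.03740344  0.17866088]
0 [306. 265.]
0.019 [307. 246.]
0.066 [309. 197.]
```

View pics/p5.png

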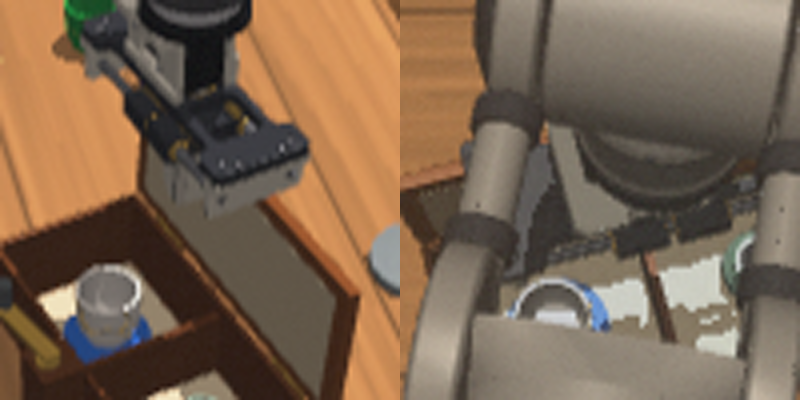

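Call:
move_arm(deltas=[{"x": 0,"y": 0,"z": -0.045,"wx": 0,"wy": 0,"wz": 0,"hand": 0},{"x": 0,"y": 0,"z": -0.09,"wx": 0,"wy": 0,"wz": 0,"hand": 0},{"x": 0,"y": 0,"z": -0.09,"wx": 0,"wy": 0,"wz": 0,"hand": 0},{"x": 0.04,"y": 0,"z": -0.09,"wx": 0,"wy": 0,"wz": 0,"hand": 0},{"x": 0.08,"y": 0,"z": -0.09,"wx": 0,"wy": 0,"wz": 0,"hand": 0},{"x": 0.11,"y": 0,"z": -0.09,"wx": 0,"wy": 0,"wz": 0,"hand": 0},{"x": 0.11,"y": 0,"z": -0.09,"wx": 0,"wy": 0,"wz": 0,"hand": 0},{"x": 0.11,"y": 0,"z": -0.09,"wx": 0,"wy": 0,"wz": 0,"hand": 0}])

```text
time: 13.25
tool_pos: [0.7176, -0.0095, 0.2677]
tool_rot: [-3.141, 0.002, 0.257]
contact_force: [-0.2, -0.6, 0.5]
opening: 0.0003
```

Call:
move_arm(deltas=[{"x": 0,"y": 0,"z": 0.02,"wx": 0,"wy": 0,"wz": 0,"hand": 0},{"x": 0,"y": 0,"z": 0.04,"wx": 0,"wy": 0,"wz": 0,"hand": 0},{"x": 0,"y": 0,"z": 0.06,"wx": 0,"wy": 0,"wz": 0,"hand": 0},{"x": 0,"y": 0,"z": 0.08,"wx": 0,"wy": 0,"wz": 0,"hand": 0},{"x": 0,"y": 0,"z": 0.08,"wx": 0,"wy": 0,"wz": 0,"hand": 0},{"x": 0,"y": 0,"z": 0.08,"wx": 0,"wy": 0,"wz": 0,"hand": 0}])

```text
time: 14.0
tool_pos: [0.7182, -0.0097, 0.1901]
tool_rot: [3.141, -0.002, 0.256]
contact_force: [-0.2, 0.0, 0.9]
opening: 0.0006
```

Run:
```python
from h import *
import cv2
case()
b=cv2.cvtColor(viewer.read_camera("top"),cv2.COLOR_RGB2BGR);a=cv2.cvtColor(viewer.read_camera("side"),cv2.COLOR_RGB2BGR)
cv2.imwrite("pics/p6.png",np.hstack([cv2.resize(a[100:230,240:340],None,fx=4,fy=4,interpolation=cv2.INTER_CUBIC),cv2.resize(b[80:210,190:290],None,fx=4,fy=4,interpolation=cv2.INTER_CUBIC)]))
```

```text
t 14.0 case mm [ 1.348e+02 -1.000e-01  1.901e+02] F case [-0.2  0.1  0.9] rpy [ 3.141e+00 -2.000e-03  2.560e-01]
```

View pics/p6.png

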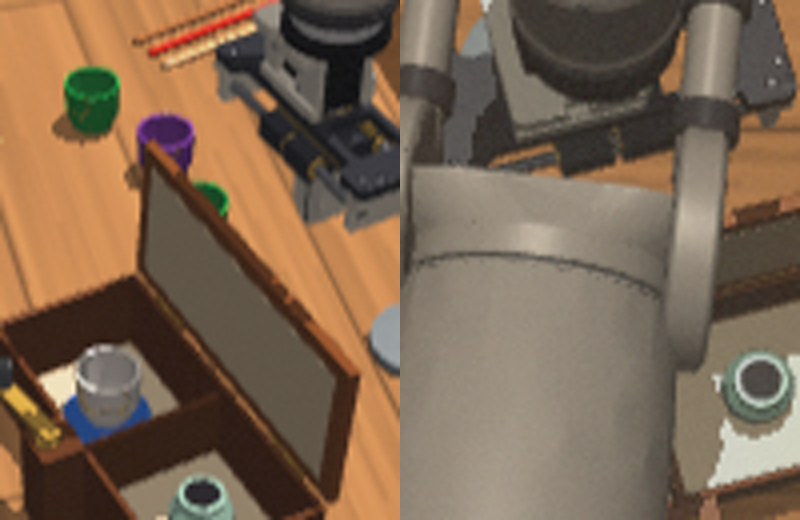

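Call:
move_arm(deltas=[{"x": -0.015,"y": 0,"z": 0,"wx": 0,"wy": 0,"wz": 0,"hand": 0},{"x": -0.03,"y": 0,"z": 0,"wx": 0,"wy": 0,"wz": 0,"hand": 0},{"x": -0.035,"y": 0,"z": 0,"wx": 0,"wy": 0,"wz": 0,"hand": 0},{"x": -0.04,"y": 0,"z": 0,"wx": 0,"wy": 0,"wz": 0,"hand": 0},{"x": -0.045,"y": 0,"z": 0,"wx": 0,"wy": 0,"wz": 0,"hand": 0},{"x": -0.05,"y": 0,"z": 0,"wx": 0,"wy": 0,"wz": 0,"hand": 0},{"x": -0.055,"y": 0,"z": 0,"wx": 0,"wy": 0,"wz": 0,"hand": 0},{"x": -0.06,"y": 0,"z": 0,"wx": 0,"wy": 0,"wz": 0,"hand": 0}])

```text
time: 15.1
tool_pos: [0.6599, -0.0247, 0.1885]
tool_rot: [3.142, 0.0, 0.257]
contact_force: [0.2, -0.5, -0.3]
opening: 0.0005
```

Run:
```python
from h import *
import cv2
case()
a=cv2.cvtColor(viewer.read_camera("side"),cv2.COLOR_RGB2BGR)
p6=cv2.imread("pics/p6.png")[:,:400]
cv2.imwrite("pics/p7.png",np.hstack([cv2.resize(a[100:230,240:340],None,fx=4,fy=4,interpolation=cv2.INTER_CUBIC)]))
```

```text
t 15.1 case mm [7.450e+01 1.000e-01 1.885e+02] F case [ 0.1 -0.6 -0.3] rpy [3.142 0.    0.257]
```

View pics/p7.png

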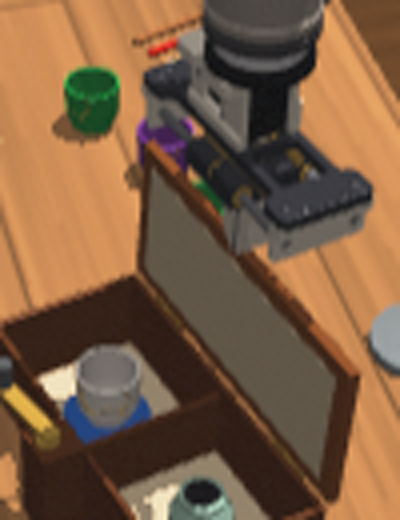

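Run:
```python
from h import *
s=monitor.observe();p=s['tool_pos']
for dz in(0,.012,.024,.05):print(dz,((proj("side",p+[0,0,dz])-(240,100))*4).round())
def w(x,y,z): return [*(Ro.from_euler('z',.2565).apply([x,y,0])+[.5878,-.0438,0])[:2],z]
for t in(1.55,1.6,1.65,1.7):print(t,[((proj("side",w(.066-.132*np.cos(t)+d*np.sin(t),y,.0805+.132*np.sin(t)+d*np.cos(t)))-(240,100))*4).round() for y in(.145,0,-.145) for d in (0,.01)])
```

```text
0 [244. 273.]
0.012 [245. 261.]
0.024 [246. 249.]
0.05 [248. 222.]
1.55 [array([135., 144.]), array([147., 140.]), array([233., 254.]), array([245., 249.]), array([344., 379.]), array([357., 373.])]
1.6 [array([143., 142.]), array([154., 138.]), array([241., 251.]), array([253., 247.]), array([352., 375.]), array([365., 371.])]
1.65 [array([150., 140.]), array([162., 137.]), array([249., 249.]), array([260., 245.]), array([360., 372.]), array([372., 368.])]
1.7 [array([158., 138.]), array([169., 135.]), array([256., 246.]), array([268., 243.]), array([368., 370.]), array([380., 366.])]
```

Fingertips when closed sit about 20 mm above the nominal TCP (visible tip at about (240,251) versus projected TCP (244,273)), so they skimmed over the lid edge. I'll back off and go 26 mm lower.

Call:
move_arm(deltas=[{"x": 0.02,"y": 0,"z": -0.005,"wx": 0,"wy": 0,"wz": 0,"hand": 0},{"x": 0.055,"y": 0,"z": -0.005,"wx": 0,"wy": 0,"wz": 0,"hand": 0},{"x": 0.06,"y": 0,"z": 0,"wx": 0,"wy": 0,"wz": 0,"hand": 0},{"x": 0.06,"y": 0,"z": 0.015,"wx": 0,"wy": 0,"wz": 0,"hand": 0},{"x": 0.06,"y": 0,"z": 0.026,"wx": 0,"wy": 0,"wz": 0,"hand": 0},{"x": 0.06,"y": 0,"z": 0.026,"wx": 0,"wy": 0,"wz": 0,"hand": 0},{"x": 0.04,"y": 0,"z": 0.026,"wx": 0,"wy": 0,"wz": 0,"hand": 0},{"x": 0.025,"y": 0,"z": 0.026,"wx": 0,"wy": 0,"wz": 0,"hand": 0}])

```text
time: 16.15
tool_pos: [0.6837, -0.0186, 0.1631]
tool_rot: [3.141, -0.001, 0.256]
contact_force: [0.3, -1.2, 1.3]
opening: 0.0006
```

Call:
move_arm(deltas=[{"x": -0.005,"y": 0,"z": 0,"wx": 0,"wy": 0,"wz": 0,"hand": 0},{"x": -0.01,"y": 0,"z": 0,"wx": 0,"wy": 0,"wz": 0,"hand": 0},{"x": -0.015,"y": 0,"z": 0,"wx": 0,"wy": 0,"wz": 0,"hand": 0},{"x": -0.02,"y": 0,"z": 0,"wx": 0,"wy": 0,"wz": 0,"hand": 0},{"x": -0.025,"y": 0,"z": 0,"wx": 0,"wy": 0,"wz": 0,"hand": 0},{"x": -0.03,"y": 0,"z": 0,"wx": 0,"wy": 0,"wz": 0,"hand": 0},{"x": -0.035,"y": 0,"z": 0,"wx": 0,"wy": 0,"wz": 0,"hand": 0}])

```text
time: 17.02
tool_pos: [0.6501, -0.0272, 0.1623]
tool_rot: [-3.142, 0.0, 0.257]
contact_force: [1.1, 0.1, -0.4]
opening: 0.0006
```

Run:
```python
from h import *
import cv2
case()
a=cv2.cvtColor(viewer.read_camera("side"),cv2.COLOR_RGB2BGR)
cv2.imwrite("pics/p8.png",np.hstack([cv2.resize(a[100:230,240:340],None,fx=4,fy=4,interpolation=cv2.INTER_CUBIC)]))
```

```text
t 17.02 case mm [ 64.4   0.2 162.3] F case [ 1.1 -0.2 -0.4] rpy [-3.142  0.     0.257]
```

Run:
```python
import cv2,numpy as np
a=cv2.imread("pics/p7.png");b=cv2.imread("pics/p8.png")
for y0,y1,x0,x1 in((340,420,300,400),(130,240,110,170),(300,420,0,140)):
    print(cv2.absdiff(a,b)[y0:y1,x0:x1].mean().round(1))
t=a[345:400,320:375]
r=cv2.matchTemplate(b,t,cv2.TM_CCOEFF_NORMED);print(cv2.minMaxLoc(r))
```

```text
36.9
32.4
2.4
(-0.7448074221611023, 0.8848237991333008, (325, 8), (288, 365))
```

The lid is now following, at about 1.37 rad. I'll continue along the arc.

Call:
move_arm(deltas=[{"x": -0.0116,"y": 0,"z": 0.0019,"wx": 0,"wy": 0,"wz": 0,"hand": 0},{"x": -0.0215,"y": 0,"z": 0.0047,"wx": 0,"wy": 0,"wz": 0,"hand": 0},{"x": -0.031,"y": 0,"z": 0.0084,"wx": 0,"wy": 0,"wz": 0,"hand": 0},{"x": -0.04,"y": 0,"z": 0.0131,"wx": 0,"wy": 0,"wz": 0,"hand": 0},{"x": -0.0487,"y": 0,"z": 0.0187,"wx": 0,"wy": 0,"wz": 0,"hand": 0},{"x": -0.0567,"y": 0,"z": 0.0251,"wx": 0,"wy": 0,"wz": 0,"hand": 0},{"x": -0.064,"y": 0,"z": 0.0322,"wx": 0,"wy": 0,"wz": 0,"hand": 0},{"x": -0.0707,"y": 0,"z": 0.0401,"wx": 0,"wy": 0,"wz": 0,"hand": 0}])

```text
time: 18.08
tool_pos: [0.5815, -0.0453, 0.1218]
tool_rot: [3.142, 0.0, 0.257]
contact_force: [-0.4, -0.3, 1.7]
opening: 0.0009
```

Run:
```python
from h import *
case()
for th in np.arange(.5,-.06,-.05):
    r=102;print(round(th,2),np.round([66-r*np.cos(th)+10*np.sin(th)+9.5,80.5+r*np.sin(th)+10*np.cos(th)-20],1))
```

```text
t 18.07 case mm [-6.500e+00  1.000e-01  1.218e+02] F case [-0.4 -0.2  1.7] rpy [3.142 0.    0.257]
0.5 [ -9.2 118.2]
0.45 [-12.  113.9]
0.4 [-14.6 109.4]
0.35 [-16.9 104.9]
0.3 [-19.  100.2]
0.25 [-20.9  95.4]
0.2 [-22.5  90.6]
0.15 [-23.9  85.6]
0.1 [-25.   80.6]
0.05 [-25.9  75.6]
0.0 [-26.5  70.5]
-0.05 [-26.9  65.4]
```

Call:
move_arm(deltas=[{"x": -0.004,"y": 0,"z": 0.006,"wx": 0,"wy": 0,"wz": 0,"hand": 0},{"x": -0.008,"y": 0,"z": 0.012,"wx": 0,"wy": 0,"wz": 0,"hand": 0},{"x": -0.011,"y": 0,"z": 0.018,"wx": 0,"wy": 0,"wz": 0,"hand": 0},{"x": -0.013,"y": 0,"z": 0.024,"wx": 0,"wy": 0,"wz": 0,"hand": 0},{"x": -0.0155,"y": 0,"z": 0.03,"wx": 0,"wy": 0,"wz": 0,"hand": 0},{"x": -0.017,"y": 0,"z": 0.036,"wx": 0,"wy": 0,"wz": 0,"hand": 0},{"x": -0.0185,"y": 0,"z": 0.04,"wx": 0,"wy": 0,"wz": 0,"hand": 0},{"x": -0.0185,"y": 0,"z": 0.04,"wx": 0,"wy": 0,"wz": 0,"hand": 0}])

```text
time: 19.08
tool_pos: [0.564, -0.0498, 0.082]
tool_rot: [-3.141, 0.001, 0.257]
contact_force: [-0.9, 0.6, -0.4]
opening: 0.0004
```

Call:
move_arm(deltas=[{"x": -0.001,"y": 0,"z": 0.002,"wx": 0,"wy": 0,"wz": 0,"hand": 0},{"x": -0.001,"y": 0,"z": 0.004,"wx": 0,"wy": 0,"wz": 0,"hand": 0},{"x": -0.001,"y": 0,"z": 0.006,"wx": 0,"wy": 0,"wz": 0,"hand": 0},{"x": -0.001,"y": 0,"z": 0.007,"wx": 0,"wy": 0,"wz": 0,"hand": 0}])

```text
time: 19.58
tool_pos: [0.5631, -0.0501, 0.0753]
tool_rot: [3.142, 0.0, 0.257]
contact_force: [-0.4, 0.9, 0.6]
opening: 0.0006
```

Run:
```python
from h import *
import cv2
case()
a=cv2.cvtColor(viewer.read_camera("side"),cv2.COLOR_RGB2BGR)
cv2.imwrite("pics/p9.png",cv2.resize(a[130:260,220:340],None,fx=4,fy=4,interpolation=cv2.INTER_CUBIC))
```

```text
t 19.57 case mm [-25.4   0.1  75.3] F case [-0.2  1.   0.6] rpy [3.142 0.    0.257]
```

View pics/p9.png

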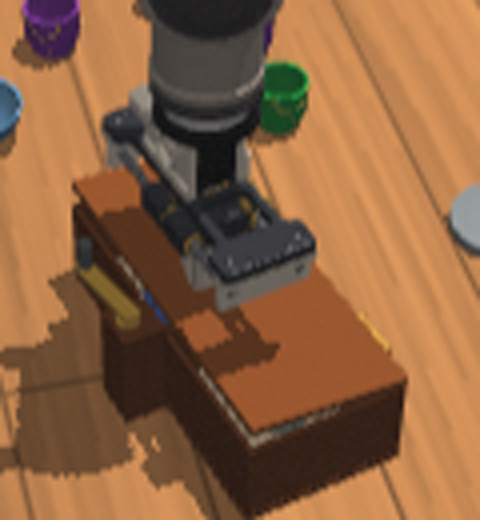

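The lid is almost shut, with a thin gap at the front. I'll press down in small steps until the force rises.

Call:
move_arm(deltas=[{"x": 0,"y": 0,"z": 0.001,"wx": 0,"wy": 0,"wz": 0,"hand": 0},{"x": 0,"y": 0,"z": 0.002,"wx": 0,"wy": 0,"wz": 0,"hand": 0},{"x": 0,"y": 0,"z": 0.003,"wx": 0,"wy": 0,"wz": 0,"hand": 0},{"x": 0,"y": 0,"z": 0.004,"wx": 0,"wy": 0,"wz": 0,"hand": 0}])

```text
time: 20.12
tool_pos: [0.5632, -0.0501, 0.0713]
tool_rot: [3.142, 0.0, 0.257]
contact_force: [-0.8, -0.5, 0.2]
opening: 0.0003
```

Call:
move_arm(deltas=[{"x": 0,"y": 0,"z": 0.001,"wx": 0,"wy": 0,"wz": 0,"hand": 0},{"x": 0,"y": 0,"z": 0.002,"wx": 0,"wy": 0,"wz": 0,"hand": 0},{"x": 0,"y": 0,"z": 0.002,"wx": 0,"wy": 0,"wz": 0,"hand": 0}])

```text
time: 20.5
tool_pos: [0.5633, -0.0501, 0.0693]
tool_rot: [3.142, 0.0, 0.257]
contact_force: [0.1, 0.0, -0.6]
opening: 0.0005
```

Call:
move_arm(deltas=[{"x": 0,"y": 0,"z": 0.001,"wx": 0,"wy": 0,"wz": 0,"hand": 0},{"x": 0,"y": 0,"z": 0.002,"wx": 0,"wy": 0,"wz": 0,"hand": 0},{"x": 0,"y": 0,"z": 0.002,"wx": 0,"wy": 0,"wz": 0,"hand": 0}])

```text
time: 20.88
tool_pos: [0.5633, -0.0501, 0.0673]
tool_rot: [3.142, 0.0, 0.257]
contact_force: [0.9, -0.7, 0.5]
opening: 0.0005
```

Call:
move_arm(deltas=[{"x": 0,"y": 0,"z": 0.001,"wx": 0,"wy": 0,"wz": 0,"hand": 0},{"x": 0,"y": 0,"z": 0.0015,"wx": 0,"wy": 0,"wz": 0,"hand": 0},{"x": 0,"y": 0,"z": 0.0015,"wx": 0,"wy": 0,"wz": 0,"hand": 0}])

```text
time: 21.25
tool_pos: [0.5632, -0.0501, 0.0658]
tool_rot: [3.142, 0.0, 0.257]
contact_force: [-0.1, -0.2, -0.0]
opening: 0.0006
```

Run:
```python
from h import *
import cv2
case()
a=cv2.cvtColor(viewer.read_camera("side"),cv2.COLOR_RGB2BGR);b=cv2.resize(a[130:260,220:340],None,fx=4,fy=4,interpolation=cv2.INTER_CUBIC)
cv2.imwrite("pics/p10.png",b)
p=cv2.imread("pics/p9.png");print(cv2.matchTemplate(b[360:480,170:440],p[370:470,190:430],cv2.TM_CCOEFF_NORMED).max(),cv2.absdiff(b,p)[380:450,200:410].mean())
```

```text
t 21.25 case mm [-25.4   0.2  65.8] F case [-0.2 -0.2 -0. ] rpy [3.142 0.    0.257]
0.94841486 7.090294784580498
```

Call:
move_arm(deltas=[{"x": 0,"y": 0,"z": 0.001,"wx": 0,"wy": 0,"wz": 0,"hand": 0},{"x": 0,"y": 0,"z": 0.002,"wx": 0,"wy": 0,"wz": 0,"hand": 0},{"x": 0,"y": 0,"z": 0.002,"wx": 0,"wy": 0,"wz": 0,"hand": 0}])

```text
time: 21.68
tool_pos: [0.5632, -0.0501, 0.0641]
tool_rot: [3.141, 0.0, 0.257]
contact_force: [-2.0, -0.3, 2.5]
opening: 0.0002
```

Call:
move_arm(deltas=[{"x": 0,"y": 0,"z": 0.001,"wx": 0,"wy": 0,"wz": 0,"hand": 0},{"x": 0,"y": 0,"z": 0.0015,"wx": 0,"wy": 0,"wz": 0,"hand": 0},{"x": 0,"y": 0,"z": 0.0015,"wx": 0,"wy": 0,"wz": 0,"hand": 0}])

```text
time: 22.05
tool_pos: [0.5633, -0.0501, 0.064]
tool_rot: [3.141, -0.001, 0.257]
contact_force: [-4.3, 1.0, 13.1]
opening: 0.0005
```

Run:
```python
from h import *
import cv2
case()
a=cv2.cvtColor(viewer.read_camera("side"),cv2.COLOR_RGB2BGR);b=cv2.resize(a[130:260,220:340],None,fx=4,fy=4,interpolation=cv2.INTER_CUBIC)
cv2.imwrite("pics/p11.png",b)
# front right lid corner: expected for angles
def w(x,y,z): return [*(Ro.from_euler('z',.2565).apply([x,y,0])+[.5878,-.0438,0])[:2],z]
for t in(.15,.1,.05,0):print(t,((proj("side",w(.066-.132*np.cos(t)+.01*np.sin(t),-.145,.0805+.132*np.sin(t)+.01*np.cos(t)))-(220,130))*4).round())
# bright pixels of the gap along the front/right edges in the 3 pictures
for n in("p9","p10","p11"):
    q=cv2.cvtColor(cv2.imread(f"pics/{n}.png"),cv2.COLOR_BGR2HSV)[360:450,190:350];m=(q[...,1]<90)&(q[...,2]>110);print(n,m.sum())
```

```text
t 22.05 case mm [-25.3   0.1  64. ] F case [-3.9  2.  13.1] rpy [ 3.141e+00 -1.000e-03  2.570e-01]
0.15 [259. 424.]
0.1 [257. 431.]
0.05 [255. 437.]
0 [254. 444.]
p9 388
p10 0
p11 0
```

The force rose to 13 N with z stopped and the gap gone, so the lid is shut. Next I'll go up, over to the outside of the knob, and push it.

Call:
move_arm(deltas=[{"x": 0,"y": 0,"z": -0.015,"wx": 0,"wy": 0,"wz": 0,"hand": 0},{"x": 0,"y": 0,"z": -0.04,"wx": 0,"wy": 0,"wz": 0,"hand": 0},{"x": 0,"y": 0,"z": -0.075,"wx": 0,"wy": 0,"wz": 0,"hand": 0},{"x": -0.03,"y": -0.02,"z": -0.075,"wx": 0,"wy": 0,"wz": 0,"hand": 0},{"x": -0.07,"y": -0.048,"z": -0.075,"wx": 0,"wy": 0,"wz": 0,"hand": 0},{"x": -0.1,"y": -0.048,"z": -0.075,"wx": 0,"wy": 0,"wz": 0,"hand": 0},{"x": -0.1,"y": -0.048,"z": -0.075,"wx": 0,"wy": 0,"wz": 0,"hand": 0}])

```text
time: 22.98
tool_pos: [0.4533, -0.029, 0.1381]
tool_rot: [3.141, -0.0, 0.256]
contact_force: [0.5, 0.2, 0.4]
opening: 0.0006
```

Run:
```python
from h import *
import cv2
case()
a=cv2.cvtColor(viewer.read_camera("side"),cv2.COLOR_RGB2BGR);b=cv2.cvtColor(viewer.read_camera("top"),cv2.COLOR_RGB2BGR)
c=lambda im,x,y,w,h,k:cv2.resize(im[y:y+h,x:x+w],None,fx=k,fy=k,interpolation=cv2.INTER_CUBIC)
cv2.imwrite("pics/p12.png",np.hstack([c(a,220,130,110,130,4)[:,:400],c(b,190,115,100,130,4)]))
```

```text
t 22.98 case mm [-126.4   48.4  138.1] F case [0.5 0.1 0.4] rpy [ 3.141 -0.     0.256]
```

View pics/p12.png

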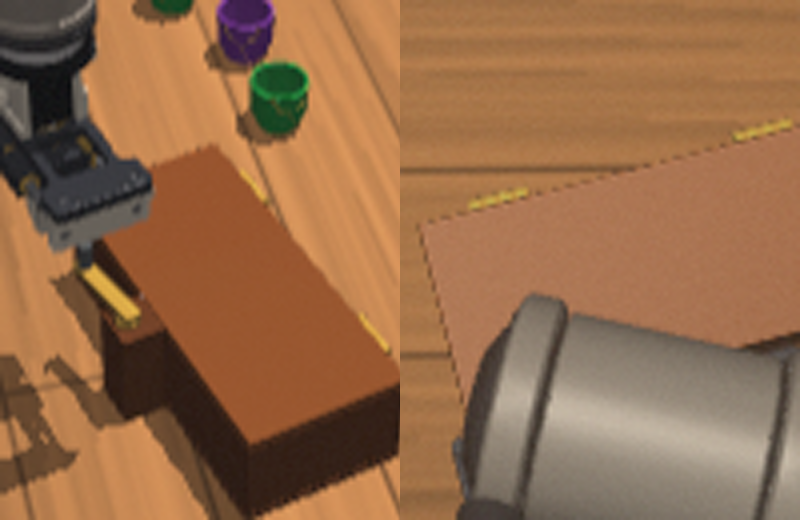

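The lid is fully shut with no gap. The knob is at about (85,255) in the crop, still off the lid. I'm now out of picture views, so I'll work on numbers from here.

Call:
move_arm(deltas=[{"x": 0,"y": 0,"z": 0.025,"wx": 0,"wy": 0,"wz": 0,"hand": 0},{"x": 0,"y": 0,"z": 0.0525,"wx": 0,"wy": 0,"wz": 0,"hand": 0},{"x": 0,"y": 0,"z": 0.0525,"wx": 0,"wy": 0,"wz": 0,"hand": 0},{"x": 0.008,"y": 0,"z": 0.0525,"wx": 0,"wy": 0,"wz": 0,"hand": 0},{"x": 0.015,"y": 0,"z": 0.0525,"wx": 0,"wy": 0,"wz": 0,"hand": 0},{"x": 0.022,"y": 0,"z": 0.0525,"wx": 0,"wy": 0,"wz": 0,"hand": 0},{"x": 0.028,"y": 0,"z": 0.0525,"wx": 0,"wy": 0,"wz": 0,"hand": 0}])

```text
time: 23.95
tool_pos: [0.4822, -0.0219, 0.0853]
tool_rot: [3.141, -0.001, 0.257]
contact_force: [-0.6, -0.8, 0.8]
opening: 0.0004
```

```bash
python3 -c "
from h import *
case()"
```

```text
t 23.95 case mm [-96.6  48.   85.3] F case [-0.8 -0.6  0.8] rpy [ 3.141e+00 -1.000e-03  2.570e-01]
```

Call:
move_arm(deltas=[{"x": 0.006,"y": 0,"z": 0,"wx": 0,"wy": 0,"wz": 0,"hand": 0},{"x": 0.012,"y": 0,"z": 0,"wx": 0,"wy": 0,"wz": 0,"hand": 0},{"x": 0.018,"y": 0,"z": 0,"wx": 0,"wy": 0,"wz": 0,"hand": 0},{"x": 0.024,"y": 0,"z": 0,"wx": 0,"wy": 0,"wz": 0,"hand": 0},{"x": 0.03,"y": 0,"z": 0,"wx": 0,"wy": 0,"wz": 0,"hand": 0},{"x": 0.036,"y": 0,"z": 0,"wx": 0,"wy": 0,"wz": 0,"hand": 0}])

```text
time: 24.7
tool_pos: [0.5133, -0.0174, 0.0844]
tool_rot: [3.136, 0.009, 0.257]
contact_force: [-15.5, -24.9, 5.8]
opening: 0.008
```

```bash
python3 -c "
from h import *
case()"
```

```text
t 24.7 case mm [-65.3  44.4  84.4] F case [-21.3 -20.2   5.8] rpy [3.136 0.009 0.257]
```

The fingers' seam caught the knob (opening 8 mm, about 20 N). I'll back off now and switch to pushing from the +y side.

Call:
move_arm(deltas=[{"x": -0.01,"y": 0,"z": 0,"wx": 0,"wy": 0,"wz": 0,"hand": 0},{"x": -0.02,"y": 0,"z": 0,"wx": 0,"wy": 0,"wz": 0,"hand": 0},{"x": -0.03,"y": 0,"z": 0,"wx": 0,"wy": 0,"wz": 0,"hand": 0},{"x": -0.03,"y": -0.02,"z": 0,"wx": 0,"wy": 0,"wz": 0,"hand": 0},{"x": -0.03,"y": -0.035,"z": 0,"wx": 0,"wy": 0,"wz": 0,"hand": 0},{"x": -0.03,"y": -0.035,"z": 0,"wx": 0,"wy": 0,"wz": 0,"hand": 0}])

```text
time: 25.45
tool_pos: [0.4781, 0.0144, 0.085]
tool_rot: [3.142, -0.0, 0.259]
contact_force: [-0.5, -0.7, 0.7]
opening: 0.0
```

Run:
```python
from h import *
import cv2
case();print(monitor.observe()['opening'])
a=cv2.cvtColor(viewer.read_camera("side"),cv2.COLOR_RGB2BGR)
cv2.imwrite("pics/p13.png",a)
h=cv2.cvtColor(a,cv2.COLOR_BGR2HSV)
m=((h[...,0]>18)&(h[...,0]<32)&(h[...,1]>110)&(h[...,2]>110)).astype(np.uint8)
m[:,:225]=0;m[:180]=0;m[225:]=0;m[:,300:]=0
n,l,s,c=cv2.connectedComponentsWithStats(m)
for i in range(1,n):
    if s[i][4]>8:
        print(s[i],c[i],ray("side",*c[i],.1045))
def w(x,y,z): return [*(Ro.from_euler('z',.2565).apply([x,y,0])+[.5878,-.0438,0])[:2],z]
for t in(-.15,.4,.6,.7,.8,.9):print(t,proj("side",w(-.088+.0275*np.sin(t),.0275*np.cos(t),.1045)).round(1),"knobtop",proj("side",w(-.088+.055*np.sin(t),.055*np.cos(t),.1285)).round(1))
```

```text
t 25.45 case mm [-91.3  84.2  85. ] F case [-0.6 -0.6  0.7] rpy [ 3.142 -0.     0.259]
3.9273673928441524e-05
[249 193  10  18  74] [253.47297297 202.04054054] [ 0.50948522 -0.04651867  0.1045    ]
-0.15 [247.3 201.7] knobtop [241.7 190.9]
0.4 [252.  200.4] knobtop [251.1 188.3]
0.6 [253.8 200.4] knobtop [254.8 188.3]
0.7 [254.7 200.5] knobtop [256.6 188.5]
0.8 [255.6 200.7] knobtop [258.3 188.8]
0.9 [256.5 200.9] knobtop [260.1 189.3]
```

Call:
move_arm(deltas=[{"x": 0.02,"y": 0,"z": 0,"wx": 0,"wy": 0,"wz": 0,"hand": 0},{"x": 0.038,"y": 0,"z": 0,"wx": 0,"wy": 0,"wz": 0,"hand": 0},{"x": 0.038,"y": 0,"z": 0,"wx": 0,"wy": 0,"wz": 0,"hand": 0},{"x": 0.038,"y": 0.008,"z": 0,"wx": 0,"wy": 0,"wz": 0,"hand": 0},{"x": 0.039,"y": 0.016,"z": 0,"wx": 0,"wy": 0,"wz": 0,"hand": 0},{"x": 0.046,"y": 0.025,"z": 0,"wx": 0,"wy": 0,"wz": 0,"hand": 0},{"x": 0.052,"y": 0.034,"z": 0,"wx": 0,"wy": 0,"wz": 0,"hand": 0}])

```text
time: 26.38
tool_pos: [0.5382, -0.0066, 0.0851]
tool_rot: [-3.141, -0.001, 0.256]
contact_force: [1.1, 1.9, -0.2]
opening: 0.0005
```

```bash
python3 -c "
from h import *
case()"
```

```text
t 26.38 case mm [-38.5  48.5  85.1] F case [ 1.5  1.5 -0.2] rpy [-3.141e+00 -1.000e-03  2.560e-01]
```

Call:
move_arm(deltas=[{"x": 0.003,"y": 0.006,"z": 0,"wx": 0,"wy": 0,"wz": 0,"hand": 0},{"x": 0.005,"y": 0.012,"z": 0,"wx": 0,"wy": 0,"wz": 0,"hand": 0},{"x": 0.006,"y": 0.017,"z": 0,"wx": 0,"wy": 0,"wz": 0,"hand": 0},{"x": 0.006,"y": 0.021,"z": 0,"wx": 0,"wy": 0,"wz": 0,"hand": 0},{"x": 0.006,"y": 0.021,"z": 0,"wx": 0,"wy": 0,"wz": 0,"hand": 0}])

```text
time: 27.0
tool_pos: [0.5482, -0.0255, 0.0849]
tool_rot: [3.141, 0.0, 0.256]
contact_force: [-0.5, -0.3, -0.1]
opening: 0.0003
```

Call:
move_arm(deltas=[{"x": 0,"y": 0.0015,"z": 0,"wx": 0,"wy": 0,"wz": 0,"hand": 0},{"x": 0,"y": 0.003,"z": 0,"wx": 0,"wy": 0,"wz": 0,"hand": 0},{"x": 0,"y": 0.003,"z": 0,"wx": 0,"wy": 0,"wz": 0,"hand": 0}])

```text
time: 27.38
tool_pos: [0.5491, -0.028, 0.0849]
tool_rot: [3.141, 0.0, 0.257]
contact_force: [-0.1, 0.3, -0.0]
opening: 0.0003
```

```bash
python3 -c "
from h import *
case()"
```

```text
t 27.38 case mm [-33.4  25.1  84.9] F case [-0.   0.4 -0. ] rpy [3.141 0.    0.257]
```

Call:
move_arm(deltas=[{"x": 0,"y": 0.001,"z": 0,"wx": 0,"wy": 0,"wz": 0,"hand": 0},{"x": 0,"y": 0.002,"z": 0,"wx": 0,"wy": 0,"wz": 0,"hand": 0},{"x": 0,"y": 0.003,"z": 0,"wx": 0,"wy": 0,"wz": 0,"hand": 0},{"x": 0,"y": 0.003,"z": 0,"wx": 0,"wy": 0,"wz": 0,"hand": 0}])

```text
time: 27.88
tool_pos: [0.5496, -0.0297, 0.0848]
tool_rot: [-3.14, 0.0, 0.257]
contact_force: [0.0, 5.9, 0.3]
opening: 0.0006
```

```bash
python3 -c "
from h import *
case()"
```

```text
t 27.88 case mm [-33.3  23.3  84.8] F case [1.5 5.7 0.3] rpy [-3.14   0.     0.257]
```

Call:
move_arm(deltas=[{"x": 0,"y": 0.001,"z": 0,"wx": 0,"wy": 0,"wz": 0,"hand": 0},{"x": 0,"y": 0.0015,"z": 0,"wx": 0,"wy": 0,"wz": 0,"hand": 0},{"x": 0,"y": 0.0015,"z": 0,"wx": 0,"wy": 0,"wz": 0,"hand": 0}])

```text
time: 28.25
tool_pos: [0.5497, -0.0299, 0.0848]
tool_rot: [-3.138, 0.0, 0.257]
contact_force: [-0.6, 10.7, 1.7]
opening: 0.0004
```

Call:
move_arm(deltas=[{"x": 0,"y": -0.008,"z": 0,"wx": 0,"wy": 0,"wz": 0,"hand": 0},{"x": 0,"y": -0.02,"z": 0,"wx": 0,"wy": 0,"wz": 0,"hand": 0},{"x": 0,"y": -0.02,"z": -0.03,"wx": 0,"wy": 0,"wz": 0,"hand": 0},{"x": 0,"y": -0.02,"z": -0.08,"wx": 0,"wy": 0,"wz": 0,"hand": 0},{"x": 0,"y": -0.02,"z": -0.13,"wx": 0,"wy": 0,"wz": 0,"hand": 0},{"x": -0.05,"y": 0.03,"z": -0.13,"wx": 0,"wy": 0,"wz": 0,"hand": 0},{"x": -0.05,"y": 0.08,"z": -0.13,"wx": 0,"wy": 0,"wz": 0,"hand": 0},{"x": -0.05,"y": 0.13,"z": -0.13,"wx": 0,"wy": 0,"wz": 0,"hand": 0}])

```text
time: 29.25
tool_pos: [0.5346, -0.1722, 0.2156]
tool_rot: [3.14, -0.001, 0.256]
contact_force: [0.6, 0.0, 0.2]
opening: 0.0003
```

Call:
move_arm(deltas=[{"x": 0,"y": 0.05,"z": 0,"wx": 0,"wy": 0,"wz": 0,"hand": 0},{"x": 0,"y": 0.1,"z": 0,"wx": 0,"wy": 0,"wz": 0,"hand": 0},{"x": 0,"y": 0.15,"z": 0,"wx": 0,"wy": 0,"wz": 0,"hand": 0},{"x": 0,"y": 0.2,"z": 0,"wx": 0,"wy": 0,"wz": 0,"hand": 0},{"x": 0,"y": 0.2,"z": 0,"wx": 0,"wy": 0,"wz": 0,"hand": 0},{"x": 0,"y": 0.2,"z": 0,"wx": 0,"wy": 0,"wz": 0,"hand": 0}])

```text
time: 30.0
tool_pos: [0.5855, -0.3635, 0.2145]
tool_rot: [-3.141, 0.001, 0.257]
contact_force: [0.3, 0.3, -0.5]
opening: 0.0003
```

Run:
```python
from h import *
import cv2
case()
a=cv2.cvtColor(viewer.read_camera("side"),cv2.COLOR_RGB2BGR);b=cv2.cvtColor(viewer.read_camera("top"),cv2.COLOR_RGB2BGR)
cv2.imwrite("pics/f_side.png",a);cv2.imwrite("pics/f_top.png",b)
def w(x,y,z): return [*(Ro.from_euler('z',.2565).apply([x,y,0])+[.5878,-.0438,0])[:2],z]
for n,im in(("top",b),("side",a)):
    h=cv2.cvtColor(im,cv2.COLOR_BGR2HSV);m=((h[...,0]>18)&(h[...,0]<32)&(h[...,1]>110)&(h[...,2]>110)).astype(np.uint8)
    k,l,s,c=cv2.connectedComponentsWithStats(m)
    print(n,[(s[i].tolist(),c[i].round(1)) for i in range(1,k) if s[i][4]>15 and 180<c[i][0]<340 and 130<c[i][1]<260])
    for t in(1.2,1.4,1.57):print(t,[proj(n,w(-.088+r*np.sin(t),r*np.cos(t),z)).round(1) for r,z in((0,.1045),(.025,.1045),(.055,.1285))])
# objects unmoved? compare with start
for n,im in(("top",b),):
    o=cv2.imread(f"pics/{n}0.png")
    for nm,(x,y) in dict(bowl=(140,241),tin=(393,262),pot=(404,156)).items():
        print(nm,cv2.absdiff(o,im)[y-18:y+18,x-18:x+18].mean().round(2))
```

```text
t 30.0 case mm [ -83.3 -308.6  214.5] F case [ 0.4  0.2 -0.5] rpy [-3.141e+00  1.000e-03  2.570e-01]
top [([273, 145, 15, 5, 26], array([280.3, 147. ])), ([207, 162, 15, 5, 26], array([214.3, 164. ])), ([257, 195, 11, 22, 118], array([261.7, 206.3]))]
1.2 [array([264. , 212.5]), array([258. , 204.7]), array([251.1, 194.1])]
1.4 [array([264. , 212.5]), array([259.7, 203.7]), array([254.9, 191.8])]
1.57 [array([264. , 212.5]), array([261.3, 203.1]), array([258.4, 190.5])]
side [([249, 201, 22, 11, 81], array([257.7, 205.3]))]
1.2 [array([252.7, 207.1]), array([258.2, 202.4]), array([264.7, 191.3])]
1.4 [array([252.7, 207.1]), array([259.4, 203.3]), array([267.3, 193.2])]
1.57 [array([252.7, 207.1]), array([260.2, 204.2]), array([269. , 195.1])]
bowl 1.88
tin 32.02
pot 29.71
```

Run:
```python
from h import *
import cv2
from cell import robot
b=cv2.imread("pics/f_top.png");h=cv2.cvtColor(b,cv2.COLOR_BGR2HSV)
m=((h[...,0]>18)&(h[...,0]<32)&(h[...,1]>110)&(h[...,2]>110));m[:190]=0;m[222:]=0;m[:,:250]=0;m[:,275:]=0
y,x=np.nonzero(m);vx,vy,x0,y0=cv2.fitLine(np.c_[x,y].astype(np.float32),cv2.DIST_L2,0,.01,.01).ravel()
A=ray("top",x0-9*vx,y0-9*vy,.1045);B=ray("top",x0+9*vx,y0+9*vy,.1045);d=B-A;d*=np.sign(d[0])
ang=np.pi/2-(np.arctan2(d[1],d[0])-.2565);print("latch",ang)
if 1.3<ang<1.85: robot.hand_in();print("handed in")
```

```text
latch 1.5695754138251614
the job is handed in; nothing more can be done
handed in
```

I set the gold-seamed white cup on the blue pad, pushed the lid shut and swung the latch across to its stop. I handed the job in at about 30 s of the 69 s allowed.

**Last checks**
- **Cup:** a picture taken after I let go showed it upright on the pad, with the lid still open. It can't be seen now that the lid is shut.
- **Lid:** it stopped against the rim at 13 N, and a later picture showed no gap.
- **Latch:** the knob stopped moving under 10.7 N, and the final top picture puts the bar at about 1.57 rad.
- **Bowl:** its patch of the final top picture matches the start, so it has not moved.
- **Tin and pot:** this comparison failed. Both patches differed from the start, probably because the arm was parked over them. I never went near either one, so I believe they are where they began, but I could not confirm it.
- **Jar:** in place when last seen with the lid open, and not touched after that.

**Problems on the way**
- **Lid pushes:** the first two passed over its edge without moving it, because the closed fingertips sit 20–26 mm short of the nominal tool point. I repeated the push lower down.
- **First latch push:** the knob caught in the seam between the fingers at about 29 N sideways. I backed off and finished from the other side.

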